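Sort out the torn cap and snap the good one on the jar

TASK

Two snap caps for the stoneware jar lie on the board. First lay the one whose pull tab has been torn off on the plate and let go of it; then set the cap that still has its tab on the jar's neck and press it straight down until it clicks home. Keep pressing it firmly against the rubber gasket after the click, and finish while the fingers are still pressing; leave the salt shaker, spice jar, mug and spoon where they stand.

Things in the scene. Friction and masses are not known exactly. Their poses are not given: they have to be found in the camera images.
- tab_cap: the good cap: white plastic, 46 mm across, 28 mm tall, 30 g, lying open side down; a pull tab 16 mm wide, 6 mm thick sticks out to 41 mm from the axis at its top rim. Origin: centre of its underside; z up its axis; the tab points along its own -x. Inside the mouth runs a lip of 31 mm inner diameter, 4.5 mm high; above it the bore is 38 mm wide, 19 mm deep
- plain_cap: the cap to discard: the same white cap, 46 mm across, 28 mm tall, 30 g, without any tab. It lies open side down. Origin: centre of its underside; z up its axis
- plate: off-white dinner plate, loose, 209 mm across, 20 mm high at the rim; origin: centre of its underside; the middle, 8 mm above the origin, is flat and carries a cap
- jar: white stoneware jar, 82 mm across, fixed: it cannot shift or tip; origin: centre of its underside, z up. Shoulder 68 mm above the origin; above it a steel neck 28 mm across up to 96 mm, the last 5 mm tapering to 18 mm across. Four sprung steel balls stand 3.7 mm out of the neck at 87 mm. A black rubber gasket ring, 39 mm across, lies round the neck's foot, its top at 79 mm
- jar_neck (a point): centre of the top of the jar's neck, 96 mm above the jar's origin. A cap pushed down meets the sprung balls with its underside about 92 mm above the jar's origin, needs 7 to 10 N to pass them, is drawn down with a click at about 84 mm (the force drops below zero), then sits on the gasket at about 79 mm or lower
- jar_gasket (a joint): how far the rubber gasket is squashed, m: 0 free to 0.005 (solid). It takes about 2 N per mm; a clicked cap that is let go squashes it by less than 1 mm
- salt_shaker: salt shaker with a grey top, 44 mm across, 90 mm tall, a bystander; origin: centre of its underside
- spice_jar: spice jar with a black lid, 41 mm across, 105 mm tall, a bystander; origin: centre of its underside
- mug: white mug, 92x127 mm with its handle, 95 mm tall, a bystander; origin: centre of its underside
- spoon: metal spoon, 197 mm long, 18 mm high, a bystander lying near the board's front edge; origin: under its middle
- cabinet_corner (a point): obstacle: lower front right corner of the grey wall cabinet; the cabinet fills everything left of it (+y), behind it (+x) and above it, and its door handle stands 30 mm out in front. A raised wrist or forearm can strike it: come from the start pose round its front, drawn in near the base

How it is judged:
On the way, in this order (a step that is already met when the one before it is completed fails the run):
1. the cap without a tab lies on the plate, released (horizontal distance between plain_cap and plate below 0.085 m and z of plain_cap in the frame of plate between 0 and 0.03 m and contact force between the fingers and plain_cap below 0.1 N and linear speed of plain_cap below 0.02 m/s), for 0.2 s.
2. the cap with the tab has clicked down over the jar's neck (z of tab_cap in the frame of jar between 0.07 and 0.08 m and horizontal distance between tab_cap and jar below 0.003 m and angle between the z axis of tab_cap and the z axis of jar, either way round below 0.12 rad and angle between tab_cap's own z axis and vertical below 0.3 rad), for 0.2 s.
At the end, for the whole second after the job is handed in: tabless cap released on the plate, within 85 mm of its centre; tabbed cap clicked: underside at most 80 mm above the jar's, within 3 mm and 7 degrees of its axis; fingers touch it with over 2 N and keep the gasket squashed by over 2 mm (about 4 N) through the last second (all of step 1 and all of step 2 and value of joint jar_gasket above 0.002 m and contact force between the fingers and tab_cap above 2 N); the arm keeps its last pose, push and grip.
It fails at once if the salt shaker is shoved more than 30 mm or knocked over (distance of salt_shaker from where it was at the start of the episode above 0.03 m or angle between salt_shaker's own z axis and vertical above 0.5 rad).
It fails at once if the spice jar is shoved more than 30 mm or knocked over (distance of spice_jar from where it was at the start of the episode above 0.03 m or angle between spice_jar's own z axis and vertical above 0.5 rad).
It fails at once if the mug is shoved more than 30 mm or knocked over (distance of mug from where it was at the start of the episode above 0.03 m or angle between mug's own z axis and vertical above 0.5 rad).
It fails at once if the spoon is shoved more than 30 mm (distance of spoon from where it was at the start of the episode above 0.03 m).
It also fails if it takes over 64 s, if anything falls off the work surface, if the arm or the gripper's body presses on something with over 40 N, if the wrist force passes 120 N, or if a joint passes its speed limit or range.

ROBOT

A 7-joint arm with a two-finger parallel gripper is mounted at the origin on a cart in front of the work surface, level with it; the furniture and walls round the work are solid. World frame = base frame: x ahead of the robot, y to its left, z up, the work surface at z = 0. Lengths are in m, angles in rad, forces in N, time in s.
With the tool pointing down it reaches from about 0.425 to 0.875 m from the base axis. Payload 8.4 kg.
Tool frame: the origin (TCP) lies at the very end of the fingers, on their centre line; the grasp point (between the pads) lies manip.pinch_z behind it (manip.pinch_z is the distance from the TCP to the grasp point, in m); z points along the fingers, y is the line along which they close (so a half turn about z gives the same grasp; the last joint's range is limited). The gripper opens to 85 mm and grips with 20 to 120 N. Pads are 22 mm wide; open, the fingers measure 114 mm over their backs; the gripper's body (76 mm by 85 mm) begins 54 mm behind the grasp point. The pads swing forward as they close: fully open they stand 13 mm farther back than shut.
Start: joints at [1.063, 0.333, 0.04, 1.465, -0.013, 1.343, -0.059], TCP at [0.258, -0.596, 0.231] pointing down, gripper open.
Joint ranges: [-2.58, 2.58], [-0.38, 2.09], [-1.3, 1.39], [0.25, 2.4], [-1.5, 4.64], [0.08, 2.09], [-2.65, 2.65]. Speed limits (rad/s): [2.22, 2.22, 2.79, 2.79, 3.14, 3.14, 3.14].

INTERFACE

Orientations are given as a unit quaternion [x, y, z, w].
In Python, from workcell import status, capture, manip gives the robot as it stands.
- The arm moves only by the shell command python3 -m handwheel 'ROWS' [FORCE]. ROWS is JSON, a list of rows, each a list of 3 entries, a list of its own where there are three numbers: the turn, a rotation vector about the world's x, y, z in rad, then the shift along the world's x, y, z in mm, then the opening, from 0 (shut) to 1 (fully open). In form: [[[rx, ry, rz], [tx, ty, tz], hand], ...]. A call has 1 to 10 rows; each row is the pose to reach, as a shift and turn from the pose commanded when the call began; what a row does not reach only later rows make up. A row lasts 1/10 s, in which the tool goes at most 50 mm and 8.59 degrees, less where a joint would pass 70% of its speed; a pose out of reach is approached as far as the arm can. A call with a gripper value outside its range is refused whole. The fingers move at their own pace and stop on an object; FORCE is the grip in N (left out, the last holds). Time passes only in rows, so rows that repeat a pose let the fingers close. It gives the time, the measured TCP pose, the force, the opening and the grip force at its end, in the units of the state.
- status.state(): the state, without advancing time (a new reading comes with each control period).
- capture(name): name is "scene" or "top"; returns a dict with "color" (480x640x3 uint8, red, green, blue), "range_z" (480x640 float32, m along the optical axis (not along the pixel's ray), 0 where there is no reading), "fx", "fy", "cx", "cy" (pixels), "rvec" (rotation vector, rad) and "tvec" (3), from world to camera coordinates, as OpenCV has them. Camera axes: x right, y down, z forward; pixel columns grow to the right and rows downward; lengths in m; the calibration is good to about 2 mm. A picture is of the moment at which its call begins.
- manip.hand_in(): hands the job in; it is judged then, once.
The state is a dict: "t": time; "joint_pos": joint angles; "qvel": joint speeds; "effort": joint torques, N m; "tool_pos": TCP position; "tool_rot": TCP orientation; "force": force on the tool from outside, world axes, zero at the start; "moment": the same for the moment, N m; "opening": finger opening in m; "grip_force": force on a finger pad.
Only numpy, scipy, OpenCV 4.12 (cv2) and the standard library are available. Lean on these libraries where they do the work, as an engineer would, in place of code of your own. Each camera call takes 0.05 s, during which the arm holds its last target. There are 200 camera calls.

## Working session

There is one attempt and no reset: what is moved stays moved. The work goes in short steps, Python scripts to look and compute and a shell command to move; the robot and the scene stay as the last step left them, time stands still between calls to the robot, and variables do not carry over. Pictures are saved under pics/ and viewed, at most 10 in all, crops included, and the job is handed in when it is done.

```bash
mkdir -p pics; ls; cat > h.py <<'E'
import numpy as np, cv2
from workcell import status, capture, manip
def cam(name):
    c=capture(name); c['R']=cv2.Rodrigues(np.array(c['rvec'],float))[0]; c['t']=np.array(c['tvec'],float).ravel(); return c
def cloud(c):
    v,u=np.mgrid[0:480,0:640]; z=c['range_z']
    p=np.stack([(u-c['cx'])/c['fx']*z,(v-c['cy'])/c['fy']*z,z],-1)
    w=(p-c['t'])@c['R']; w[z<=0]=np.nan; return w
def ray(c,u,v,h):
    d=c['R'].T@np.array([(u-c['cx'])/c['fx'],(v-c['cy'])/c['fy'],1]); o=-c['R'].T@c['t']
    return o+d*(h-o[2])/d[2]
def save(c,n): cv2.imwrite('pics/'+n,c['color'][:,:,::-1])
E
python3 - <<'E'
from h import *
s=status.state(); print(s, manip.pinch_z)
for n in('scene','top'):
    c=cam(n); save(c,n+'0.png'); print(n,-c['R'].T@c['t'],c['R'][2])
E
```

```text
pics
{'t': 0.0, 'joint_pos': array([ 1.06280151,  0.33389521,  0.03987467,  1.46627532, -0.01340991,
        1.34325493, -0.05849894]), 'qvel': array([-0.00088111,  0.00109674, -0.00087312,  0.00011172,  0.00036413,
       -0.00070187,  0.00016634]), 'effort': array([-3.61008952e-04, -6.58557701e+01,  1.36567153e+00, -4.05556941e+01,
        1.68472430e-02,  1.25758749e-02, -9.72212348e-06]), 'tool_pos': array([ 0.25817886, -0.59604476,  0.23042941]), 'tool_rot': array([ 9.79185131e-01,  2.02967645e-01, -2.06175824e-04, -7.55767084e-04]), 'force': array([0.87335203, 0.16729299, 0.35766526]), 'moment': array([ 0.01506636,  0.02018987, -0.00767529]), 'grip_force': 0.0, 'opening': 0.08525362046541178} 0.0187
scene [-0.00673664  0.53038592  1.14969106] [ 0.47602313 -0.45146686 -0.75470501]
top [-0.22955397  0.00794987  1.49210633] [ 0.5249797   0.00575852 -0.85109527]
```

View pics/scene0.png

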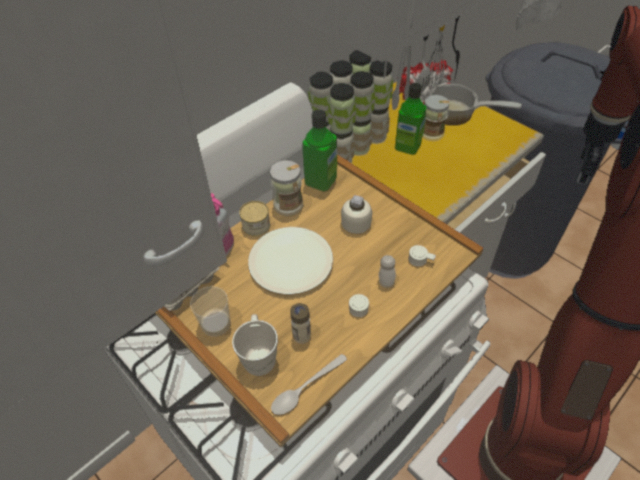

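View pics/top0.png

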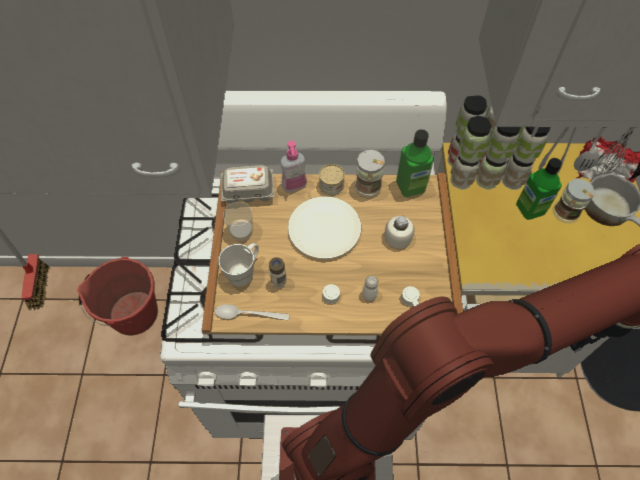

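The scene view shows the plain cap at (359,306), the tabbed cap at (419,256) with its tab to the right, the jar at (357,215), the plate at (291,260), the salt shaker at (388,270) and the spice jar at (300,322). In the top view the plain cap is at (331,294), the tabbed cap at (411,297) and the jar at (399,232).

```bash
python3 - <<'E'
from h import *
V={}
for n in('scene','top'):
    c=cam(n); w=cloud(c); V[n]=(c,w)
    hsv=cv2.cvtColor(c['color'],cv2.COLOR_RGB2HSV)
    for nm,px,hr,rad in [('plain',{'scene':(359,304),'top':(331,294)},(.02,.035),.045),('tab',{'scene':(419,254),'top':(411,296)},(.02,.035),.06),
      ('plate',{'scene':(291,260),'top':(325,228)},(.004,.03),.13),('shoulder',{'scene':(357,220),'top':(399,238)},(.05,.072),.06),('neck',{'scene':(357,203),'top':(400,223)},(.085,.11),.03),
      ('salt',{'scene':(388,262),'top':(371,283)},(.06,.1),.04),('spice',{'scene':(299,313),'top':(276,265)},(.08,.12),.04)]:
        u,v=px[n]; p0=w[v-2:v+3,u-2:u+3].reshape(-1,3); p0=np.nanmedian(p0,0)
        m=(np.hypot(w[...,0]-p0[0],w[...,1]-p0[1])<rad)&(w[...,2]>hr[0])&(w[...,2]<hr[1])
        q=w[m]
        if len(q)<3: print(n,nm,p0,'few');continue
        (cx,cy),r=cv2.minEnclosingCircle(q[:,:2].astype(np.float32)*1000)
        print(n,nm,p0.round(3),len(q),'mean',q.mean(0).round(4),'circ',round(cx,1),round(cy,1),round(r,1),'zmax',q[:,2].max().round(4))
    save(c,n+'1.png')
c,w=V['top'];im=[]
a=cv2.resize(V['scene'][0]['color'][180:340,320:460],None,fx=3.5,fy=3.5,interpolation=2)[:560,:400]
b=cv2.resize(V['top'][0]['color'][200:320,310:430],None,fx=3.3,fy=3.3,interpolation=2)
o=np.zeros((560,800,3),np.uint8);o[:a.shape[0],:a.shape[1]]=a;o[:b.shape[0],400:400+b.shape[1]]=b[:,:400]
cv2.imwrite('pics/crop.png',o[:,:,::-1])
# cabinet: points y>0.1, x<.9 z>.3
for n in V:
    c,w=V[n];m=(w[...,2]>.3)&(w[...,1]>-.1)&(w[...,0]<.95)&(w[...,0]>.2);q=w[m]
    if len(q):print(n,'cab',len(q),np.percentile(q,[1,5,50,95,99],axis=0).round(3).tolist())
E
```

```text
scene plain [ 0.44110069 -0.00246052  0.10414892] few
scene tab [ 0.43675299 -0.21278522  0.10410489] few
scene plate [0.65923064 0.00952463 0.08400161] few
scene shoulder [ 0.606 -0.172  0.128] 76 mean [ 0.5941 -0.1618  0.0709] circ 606.0 -170.0 58.9 zmax 0.072
scene neck [ 0.624 -0.189  0.166] 85 mean [ 0.6053 -0.1726  0.0979] circ 611.5 -175.2 23.4 zmax 0.1095
scene salt [ 0.447 -0.102  0.163] 532 mean [ 0.4413 -0.0945  0.0772] circ 446.8 -102.4 39.9 zmax 0.0999
scene spice [0.483 0.14  0.181] 182 mean [0.4749 0.1466 0.0996] circ 480.9 141.5 37.8 zmax 0.1197
top plain [ 0.43663282 -0.01008378  0.10354303] few
top tab [ 0.43280231 -0.22166261  0.10398865] few
top plate [0.65546506 0.00703115 0.08139827] few
top shoulder [ 0.595 -0.196  0.128] 231 mean [ 0.5812 -0.1945  0.0698] circ 594.8 -196.4 59.9 zmax 0.072
top neck [ 0.62  -0.197  0.166] 38 mean [ 0.5964 -0.1862  0.0991] circ 600.2 -187.9 19.8 zmax 0.1096
top salt [ 0.441 -0.112  0.16 ] 445 mean [ 0.432  -0.1105  0.0755] circ 441.1 -112.0 40.0 zmax 0.0993
top spice [0.479 0.133 0.18 ] 109 mean [0.4697 0.1295 0.0986] circ 474.3 132.3 34.1 zmax 0.12
scene cab 69092 [[0.481, 0.266, 0.454], [0.484, 0.29, 0.505], [0.486, 0.407, 0.729], [0.487, 0.557, 0.908], [0.507, 0.602, 0.93]]
top cab 43675 [[0.481, 0.259, 0.452], [0.482, 0.26, 0.498], [0.485, 0.377, 0.732], [0.721, 0.591, 0.939], [0.879, 0.655, 0.959]]
```

View pics/crop.png

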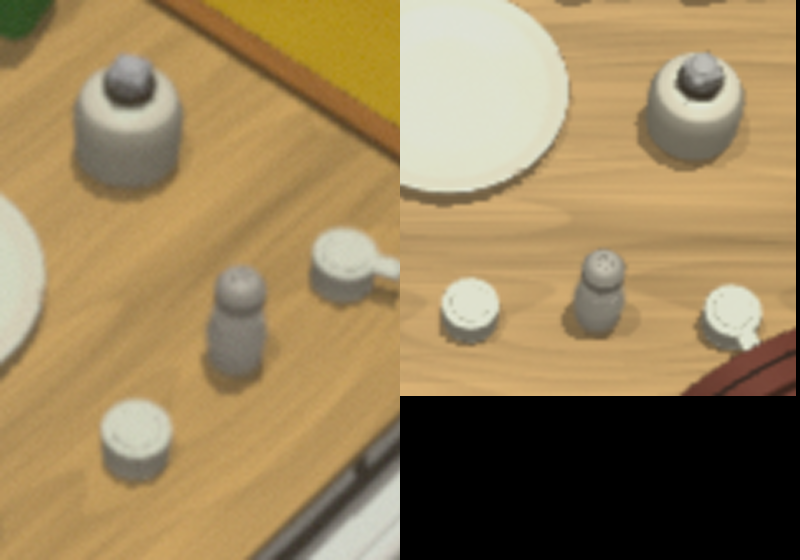

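The crop confirms the rounded tabless cap left of the salt shaker, and the tabbed cap with its tab toward the front right. The jar has a steel neck. The board is raised about 76 mm, so I'll redo the heights with that.

```bash
cat > meas.py <<'E'
from h import *
for n in('scene','top'):
    c=cam(n); w=cloud(c)
    print(n,'board',np.nanmedian(w[(abs(w[...,0]-.5)<.03)&(abs(w[...,1]-.03)<.06)][:,2]).round(4))
    for nm,p0,hr,rad in [('plain',(.439,-.006),(.097,.112),.04),('tab',(.435,-.217),(.097,.112),.055),('plate',(.657,.008),(.08,.11),.14),
      ('neckside',(.615,-.193),(.150,.185),.03),('jar',(.61,-.19),(.10,.143),.055),('saltTop',(.446,-.105),(.15,.18),.04),('spice',(.48,.137),(.165,.19),.04),('mug',(.5,.25),(.14,.19),.1),('spoon',(.4,.17),(.082,.11),.16)]:
        m=(np.hypot(w[...,0]-p0[0],w[...,1]-p0[1])<rad)&(w[...,2]>hr[0])&(w[...,2]<hr[1]); q=w[m]
        if len(q)<5: print(nm,'few');continue
        (cx,cy),r=cv2.minEnclosingCircle(q[:,:2].astype(np.float32)*1000)
        lo,hi=np.percentile(q,[1,99],axis=0)
        print(nm,len(q),'mid',((lo+hi)/2).round(4)[:2],'ext',(hi-lo).round(4),'circ',round(cx,1),round(cy,1),round(r,1),'z',np.percentile(q[:,2],[50,99]).round(4))
        if nm in('tab','plain'):
            t=q[:,:2]*1000; ctr=np.median(t,0)
            for _ in range(8):
                k=np.hypot(*(t-ctr).T)<24.5; (cx,cy),r=cv2.minEnclosingCircle(t[k].astype(np.float32)); ctr=np.mean(t[k],0)
            far=t[np.hypot(*(t-ctr).T)>28]
            print('  disc',ctr.round(1),k.sum(),'tab dir deg',len(far) and np.degrees(np.arctan2(*(far.mean(0)-ctr)[::-1])).round(1), 'reach',np.hypot(*(t-ctr).T).max().round(1))
            # ray cast of bright top contour
E
python3 meas.py
```

```text
scene board 0.0755
plain 287 mid [ 0.4457 -0.0048] ext [0.0435 0.0433 0.0115] circ 446.9 -4.4 24.5 z [0.1034 0.109 ]
  disc [444.4  -3.8] 283 tab dir deg 0 reach 26.6
tab 277 mid [ 0.4336 -0.2152] ext [0.0581 0.0442 0.0112] circ 433.2 -220.2 31.9 z [0.1031 0.1087]
  disc [ 439.3 -213.8] 231 tab dir deg -152.9 reach 40.6
plate 4532 mid [0.6727 0.0143] ext [0.2283 0.1993 0.0208] circ 658.6 7.7 138.2 z [0.0865 0.1011]
neckside 150 mid [ 0.6277 -0.1941] ext [0.0283 0.0352 0.0243] circ 627.2 -193.8 19.1 z [0.1655 0.1748]
jar 556 mid [ 0.6267 -0.1911] ext [0.0697 0.0706 0.0415] circ 628.7 -194.0 40.5 z [0.1301 0.1428]
saltTop 150 mid [ 0.4517 -0.1066] ext [0.0322 0.03   0.0158] circ 451.7 -108.0 17.3 z [0.1601 0.1662]
spice 316 mid [0.4863 0.1378] ext [0.0397 0.0381 0.0181] circ 487.4 136.9 22.6 z [0.1799 0.1842]
mug 918 mid [0.5091 0.2212] ext [0.0968 0.1364 0.0411] circ 498.1 220.6 70.9 z [0.1602 0.1815]
spoon 1654 mid [0.4422 0.1724] ext [0.1952 0.3111 0.0266] circ 400.0 170.0 160.0 z [0.088  0.1088]
top board 0.0738
plain 214 mid [ 0.4435 -0.0101] ext [0.0453 0.0426 0.0122] circ 442.5 
[... 223 characters left out ...]
reach 31.9
plate 3253 mid [0.6693 0.0088] ext [0.2288 0.2005 0.0222] circ 658.1 7.7 139.1 z [0.086  0.1024]
neckside 132 mid [ 0.6264 -0.1996] ext [0.0304 0.0344 0.025 ] circ 626.5 -199.9 19.5 z [0.1648 0.1751]
jar 476 mid [ 0.6236 -0.1996] ext [0.0708 0.0756 0.0418] circ 626.4 -200.8 41.3 z [0.1318 0.1427]
saltTop 126 mid [ 0.4457 -0.1128] ext [0.03   0.0306 0.018 ] circ 447.2 -113.6 17.5 z [0.1591 0.1685]
spice 206 mid [0.4842 0.1319] ext [0.042  0.0388 0.0193] circ 485.5 133.2 23.3 z [0.1785 0.1848]
mug 493 mid [0.5094 0.2384] ext [0.1021 0.0903 0.0327] circ 501.7 217.6 67.3 z [0.1576 0.173 ]
spoon 964 mid [0.4459 0.2063] ext [0.2078 0.2365 0.0269] circ 418.6 184.2 155.0 z [0.0868 0.109 ]
```

```bash
python3 -m handwheel '[[[0,0,0],[25,35,0],1],[[0,0,0],[50,70,0],1],[[0,0,0],[78,110,0],1],[[0,0,0],[106,150,0],1],[[0,0,0],[134,190,0],1],[[0,0,0],[140,235,0],1],[[0,0,0],[146,280,0],1],[[0,0,0],[152,325,0],1],[[0,0,0],[158,370,0],1],[[0,0,0],[164,410,0],1]]' 60
python3 -m handwheel '[[[0,0,0],[5,45,0],1],[[0,0,0],[10,90,0],1],[[0,0,0],[15,125,0],1],[[0,0,0],[18,155,0],1],[[0,0,0],[21,179,0],1],[[0,0,0],[21,179,0],1],[[0,0,0],[21,179,0],1],[[0,0,0],[21,179,0],1]]'
python3 - <<'E'
from h import *
s=status.state();print(s['t'],s['tool_pos'],s['joint_pos'].round(2))
ims=[]
for n in('scene','top'):
    c=cam(n);w=cloud(c);p=c['R']@s['tool_pos']+c['t'];u=int(c['fx']*p[0]/p[2]+c['cx']);v=int(c['fy']*p[1]/p[2]+c['cy']);print(n,u,v)
    im=c['color'].copy();cv2.drawMarker(im,(u,v),(255,0,0),0,8,1);u0=min(max(u-65,0),510);v0=min(max(v-65,0),350);print(u0,v0)
    ims.append(cv2.resize(im[v0:v0+130,u0:u0+130],(400,400),interpolation=2))
    m=(w[...,2]>.3)&(w[...,1]<-.1)&(w[...,0]>.45)&(w[...,0]<.9);q=w[m];
    if len(q):print(len(q),np.percentile(q,[1,50,99],axis=0).round(2).tolist())
cv2.imwrite('pics/hover.png',np.hstack(ims)[:,:,::-1])
E
```

```text
t: 1.3
tool_pos: [0.4224, -0.1842, 0.2315]
tool_rot: [0.979, 0.203, 0.0, 0.0]
force: [0.1, -0.3, -0.4]
opening: 0.0852
grip_force: 0.0
t: 2.1
tool_pos: [0.4433, -0.0084, 0.2313]
tool_rot: [0.979, 0.202, -0.0, 0.0]
force: [-0.5, 0.0, -0.3]
opening: 0.0853
grip_force: 0.0
2.1 [ 0.44326194 -0.00842435  0.23127392] [ 0.44 -0.07 -0.49  1.92 -0.04  1.29 -1.2 ]
scene 362 268
297 203
6295 [[0.64, -1.08, 0.3], [0.76, -0.46, 0.46], [0.89, -0.24, 0.55]]
top 331 268
266 203
18045 [[0.72, -0.72, 0.41], [0.74, -0.51, 0.6], [0.89, -0.41, 0.78]]
```

View pics/hover.png

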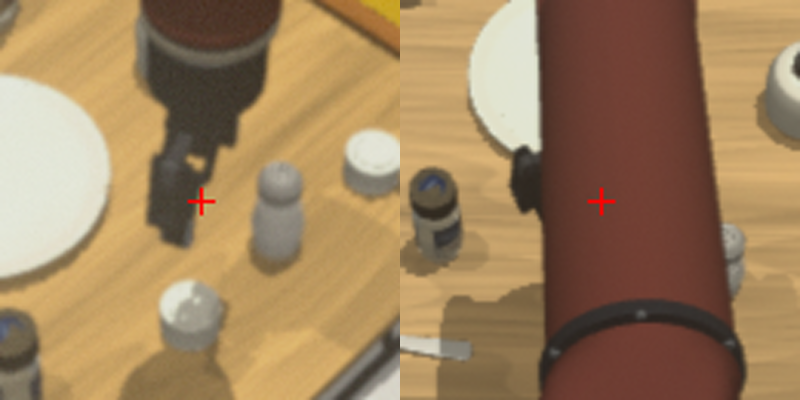

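The scene half of the picture shows the open fingers straddling the projected TCP at about (200,200) in the crop. The plain cap is below at (190,315), and the shaker is clear to the right at (278,210). Next I descend and grasp.

```bash
python3 -m handwheel '[[[0,0,0],[0,0,-25],1],[[0,0,0],[0,0,-60],1],[[0,0,0],[0,0,-90],1],[[0,0,0],[0,0,-115],1],[[0,0,0],[0,0,-135],1],[[0,0,0],[0,0,-145],1],[[0,0,0],[0,0,-151],1],[[0,0,0],[0,0,-151],1]]' 60
python3 -m handwheel '[[[0,0,0],[0,0,0],0.4],[[0,0,0],[0,0,0],0.3],[[0,0,0],[0,0,0],0.3],[[0,0,0],[0,0,0],0.3],[[0,0,0],[0,0,0],0.3],[[0,0,0],[0,0,0],0.3],[[0,0,0],[0,0,0],0.3]]' 60
```

```text
t: 3.0
tool_pos: [0.4433, -0.0077, 0.0802]
tool_rot: [0.979, 0.203, -0.0, -0.0]
force: [0.3, -0.5, 0.6]
opening: 0.0853
grip_force: 0.0
t: 3.7
tool_pos: [0.444, -0.0074, 0.0815]
tool_rot: [0.979, 0.203, 0.001, 0.0]
force: [-2.8, -0.8, 9.2]
opening: 0.0438
grip_force: 60.1
```

```bash
python3 -m handwheel '[[[0,0,0],[0,0,15],0.3],[[0,0,0],[0,0,45],0.3],[[0,0,0],[0,0,80],0.3],[[0,0,0],[0,0,110],0.3],[[0,0,0],[0,0,120],0.3],[[0,0,0],[0,0,120],0.3],[[0,0,0],[0,0,120],0.3]]' 60
python3 - <<'E'
from h import *
s=status.state();print(s['tool_pos'],s['joint_pos'].round(2))
c=cam('scene');w=cloud(c)
cv2.imwrite('pics/lift.png',cv2.resize(c['color'][180:340,260:460],(800,600)[:1]+(600,),interpolation=2)[:,:,::-1])
m=(np.hypot(w[...,0]-.444,w[...,1]+.006)<.04)&(w[...,2]>.15)&(w[...,2]<.235)&(c['color'].min(-1)>110);q=w[m];print(len(q),np.percentile(q,[2,50,98],axis=0).round(4).tolist())
E
```

```text
t: 4.4
tool_pos: [0.4429, -0.0075, 0.1994]
tool_rot: [0.979, 0.203, -0.0, -0.0]
force: [0.3, 0.9, -1.1]
opening: 0.044
grip_force: 61.4
[ 0.44287635 -0.00750275  0.19937907] [ 0.44 -0.05 -0.5   1.96 -0.02  1.22 -1.21]
61 [[0.4229, -0.0253, 0.2186], [0.4306, -0.0097, 0.2214], [0.4392, 0.0026, 0.2242]]
```

View pics/lift.png

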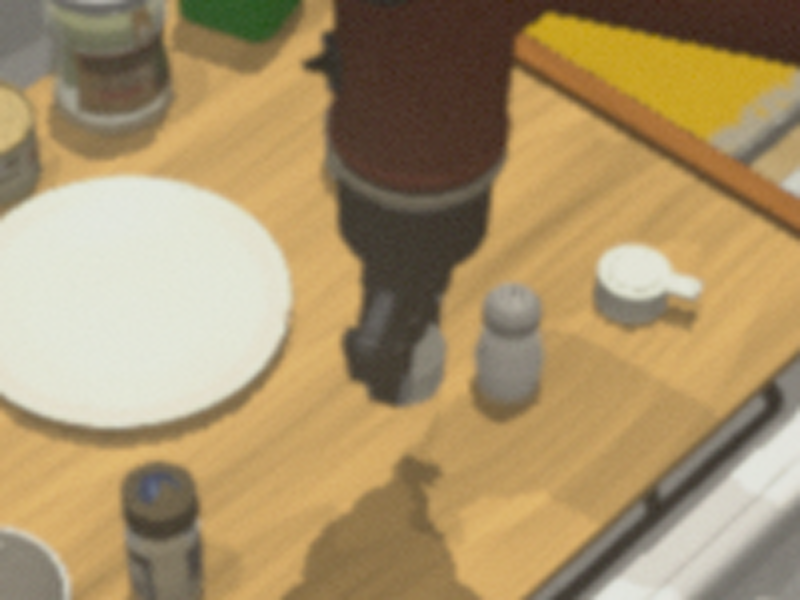

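The plain cap is held between the fingers at about (405,365). The plate is clear at (140,300) and the tabbed cap's tab points right at (690,288). Now I carry it to the plate, whose centre is about (0.657, 0.008).

```bash
python3 -m handwheel '[[[0,0,0],[20,1,0],0.3],[[0,0,0],[55,2,0],0.3],[[0,0,0],[95,4,0],0.3],[[0,0,0],[135,5,0],0.3],[[0,0,0],[170,7,0],0.3],[[0,0,0],[195,8,0],0.3],[[0,0,0],[207,8,0],0.3],[[0,0,0],[207,8,-20],0.3],[[0,0,0],[207,8,-50],0.3],[[0,0,0],[207,8,-70],0.3]]'
python3 -m handwheel '[[[0,0,0],[0,0,-12],0.3],[[0,0,0],[0,0,-24],0.3],[[0,0,0],[0,0,-33],0.3],[[0,0,0],[0,0,-37],0.3],[[0,0,0],[0,0,-37],0.3]]'
```

```text
t: 5.45
tool_pos: [0.6488, 0.0007, 0.1262]
tool_rot: [0.979, 0.203, -0.002, -0.001]
force: [0.4, 0.5, -0.9]
opening: 0.0439
grip_force: 61.4
t: 5.95
tool_pos: [0.6503, 0.0006, 0.0931]
tool_rot: [0.979, 0.203, -0.0, -0.0]
force: [0.4, 0.1, 0.7]
opening: 0.0441
grip_force: 61.4
```

```bash
python3 -m handwheel '[[[0,0,0],[0,0,-1],0.3],[[0,0,0],[0,0,-2],0.3],[[0,0,0],[0,0,-3],0.3],[[0,0,0],[0,0,-3],0.3]]'
python3 -m handwheel '[[[0,0,0],[0,0,0],0.7],[[0,0,0],[0,0,0],0.8],[[0,0,0],[0,0,0],0.9],[[0,0,0],[0,0,0],0.9],[[0,0,0],[0,0,0],0.9],[[0,0,0],[0,0,20],0.9],[[0,0,0],[0,0,55],0.9],[[0,0,0],[0,0,95],1],[[0,0,0],[0,0,130],1],[[0,0,0],[0,0,140],1]]'
```

```text
t: 6.35
tool_pos: [0.6504, 0.0006, 0.0904]
tool_rot: [0.979, 0.203, 0.0, 0.0]
force: [0.1, -0.9, 0.1]
opening: 0.0437
grip_force: 61.4
t: 7.35
tool_pos: [0.652, 0.001, 0.2351]
tool_rot: [0.979, 0.203, 0.003, 0.001]
force: [1.3, 0.3, -0.4]
opening: 0.0854
grip_force: 0.0
```

```bash
python3 -m handwheel '[[[0,0,0],[-15,-16,0],1],[[0,0,0],[-40,-42,0],1],[[0,0,0],[-70,-73,0],1],[[0,0,0],[-100,-104,0],1],[[0,0,0],[-130,-135,0],1],[[0,0,0],[-160,-166,0],1],[[0,0,0],[-185,-192,0],1],[[0,0,0],[-203,-210,0],1],[[0,0,0],[-212,-219,0],1],[[0,0,0],[-212,-219,0],1]]'
python3 - <<'E'
from h import *
s=status.state();print(s['t'],s['tool_pos'],s['joint_pos'].round(2))
ims=[]
for n in('scene','top'):
    c=cam(n);w=cloud(c);im=c['color'];hsv=cv2.cvtColor(im,cv2.COLOR_RGB2HSV)
    p=c['R']@s['tool_pos']+c['t'];u=int(c['fx']*p[0]/p[2]+c['cx']);v=int(c['fy']*p[1]/p[2]+c['cy']);print(n,u,v)
    def pts(p0,rad,lo,hi): 
        m=(np.hypot(w[...,0]-p0[0],w[...,1]-p0[1])<rad)&(w[...,2]>lo)&(w[...,2]<hi)&(hsv[...,1]<60); return w[m]
    q=pts((.65,0),.05,.105,.125);print('plain',len(q),len(q) and q.mean(0).round(4))
    q=pts((.628,-.196),.03,.155,.185);print('neck',len(q),len(q) and ((np.percentile(q,2,0)+np.percentile(q,98,0))/2).round(4))
    q=pts((.438,-.218),.055,.097,.112);print('tab',len(q))
    u0=min(max(u-65,0),510);v0=min(max(v-65,0),350);print(u0,v0)
    ims.append(cv2.resize(im[v0:v0+130,u0:u0+130],(400,400),interpolation=2))
cv2.imwrite('pics/hover2.png',np.hstack(ims)[:,:,::-1])
E
```

```text
t: 8.35
tool_pos: [0.4375, -0.2194, 0.2301]
tool_rot: [0.979, 0.202, -0.0, 0.0]
force: [0.7, -0.8, 0.5]
opening: 0.085
grip_force: 0.0
8.35 [ 0.43745386 -0.21944898  0.23006252] [ 0.73  0.03 -0.36  1.83  0.01  1.29 -0.8 ]
scene 426 217
plain 236 [0.6499 0.0059 0.1113]
neck 114 [ 0.6299 -0.1945  0.1645]
tab 264
361 152
top 416 271
plain 177 [ 6.484e-01 -3.000e-04  1.103e-01]
neck 42 [ 0.63   -0.1917  0.1667]
tab 0
351 206
```

View pics/hover2.png

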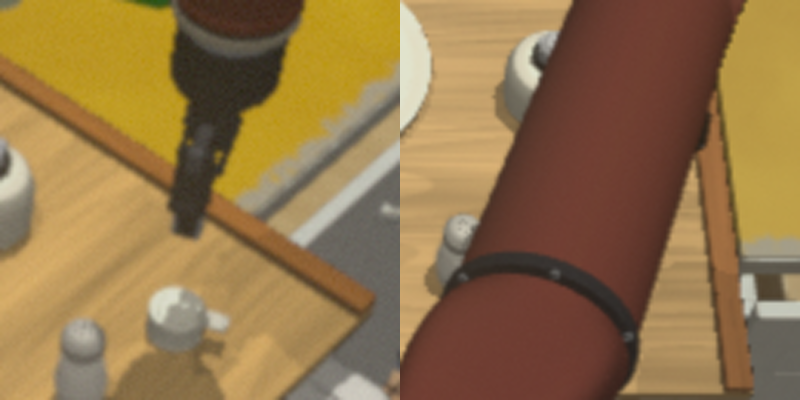

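The scene view shows the tabbed cap at (177,318) in the crop with its tab at (215,322), and the open fingers above it near (187,230). The released plain cap shows the scene camera reads about +5 mm in y, while the top camera agrees with the arm. That puts the tabbed cap at about (0.4375, -0.2205) and the jar at about (0.627, -0.200).

```bash
python3 -m handwheel '[[[0,0,0],[0,-1,-25],1],[[0,0,0],[0,-1,-60],1],[[0,0,0],[0,-1,-90],1],[[0,0,0],[0,-1,-115],1],[[0,0,0],[0,-1,-135],1],[[0,0,0],[0,-1,-145],1],[[0,0,0],[0,-1,-149],1],[[0,0,0],[0,-1,-149],1]]' 80
python3 -m handwheel '[[[0,0,0],[0,0,0],0.4],[[0,0,0],[0,0,0],0.3],[[0,0,0],[0,0,0],0.3],[[0,0,0],[0,0,0],0.3],[[0,0,0],[0,0,0],0.3],[[0,0,0],[0,0,0],0.3],[[0,0,0],[0,0,0],0.3]]' 80
python3 -m handwheel '[[[0,0,0],[0,0,15],0.3],[[0,0,0],[0,0,45],0.3],[[0,0,0],[0,0,80],0.3],[[0,0,0],[0,0,115],0.3],[[0,0,0],[0,0,130],0.3],[[0,0,0],[0,0,130],0.3],[[0,0,0],[0,0,130],0.3]]' 80
python3 - <<'E'
from h import *
s=status.state();print(s['tool_pos'],s['tool_rot'])
c=cam('scene');p=c['R']@s['tool_pos']+c['t'];u=int(c['fx']*p[0]/p[2]+c['cx']);v=int(c['fy']*p[1]/p[2]+c['cy']);print(u-60,v-45)
cv2.imwrite('pics/lift2.png',cv2.resize(c['color'][v-45:v+45,u-60:u+60],(800,600),interpolation=2)[:,:,::-1])
E
```

```text
t: 9.25
tool_pos: [0.439, -0.2188, 0.0814]
tool_rot: [0.979, 0.203, 0.0, -0.0]
force: [0.3, -0.5, -0.1]
opening: 0.0854
grip_force: 0.0
t: 9.95
tool_pos: [0.439, -0.2197, 0.0828]
tool_rot: [0.979, 0.203, 0.001, 0.001]
force: [-3.0, 1.9, 10.1]
opening: 0.0435
grip_force: 79.9
t: 10.65
tool_pos: [0.4382, -0.2195, 0.211]
tool_rot: [0.979, 0.203, 0.0, 0.0]
force: [-0.4, -0.6, -0.4]
opening: 0.0436
grip_force: 81.4
[ 0.43816893 -0.21945837  0.21100087] [9.79208382e-01 2.02856924e-01 1.39790087e-05 1.16296419e-04]
365 177
```

View pics/lift2.png

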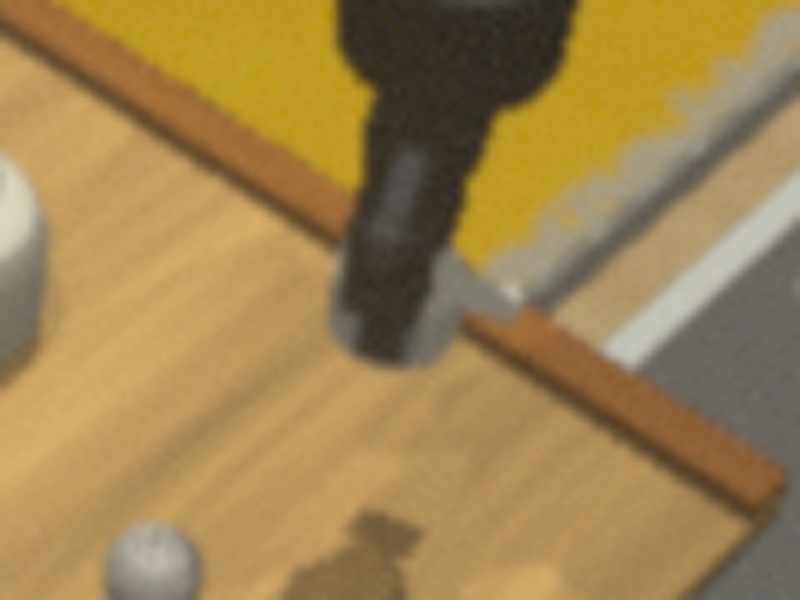

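The tabbed cap sits level between the fingers at (398,310), its tab to the right at (510,295) and clear of the pads. Measuring the two caps and the jar relative to each other in the same cameras cancels the bias, and the TCP target over the jar comes out at about (0.628, -0.1995).

```bash
python3 -m handwheel '[[[0,0,0],[15,2,0],0.3],[[0,0,0],[45,5,0],0.3],[[0,0,0],[80,8,0],0.3],[[0,0,0],[115,12,0],0.3],[[0,0,0],[150,16,0],0.3],[[0,0,0],[175,18,0],0.3],[[0,0,0],[189,20,0],0.3],[[0,0,0],[189,20,0],0.3],[[0,0,0],[189,20,0],0.3]]' 100
python3 -m handwheel '[[[0,0,0],[0,0,-6],0.3],[[0,0,0],[0,0,-14],0.3],[[0,0,0],[0,0,-18],0.3],[[0,0,0],[0,0,-18],0.3],[[0,0,0],[0,0,-18],0.3]]'
python3 - <<'E'
from h import *
s=status.state();print(s['tool_pos'],s['joint_pos'].round(2))
ims=[]
for n in('scene','top'):
    c=cam(n);print(n)
    for h in (.172,.19,.2):
        p=c['R']@np.array([.628,-.1995,h])+c['t'];print(h,(c['fx']*p[0]/p[2]+c['cx']).round(1),(c['fy']*p[1]/p[2]+c['cy']).round(1))
    u=int(c['fx']*p[0]/p[2]+c['cx']);v=int(c['fy']*p[1]/p[2]+c['cy']);print('origin',u-30,v-35)
    ims.append(cv2.resize(c['color'][v-35:v+50,u-30:u+30],(400,567),interpolation=2))
cv2.imwrite('pics/jar.png',np.hstack(ims)[:,:,::-1])
E
```

```text
t: 11.6
tool_pos: [0.6272, -0.1989, 0.2098]
tool_rot: [0.979, 0.203, -0.001, -0.001]
force: [0.1, 0.0, -0.6]
opening: 0.0422
grip_force: 101.9
t: 12.1
tool_pos: [0.6272, -0.1996, 0.1933]
tool_rot: [0.979, 0.203, -0.0, 0.0]
force: [-0.2, 1.0, 0.3]
opening: 0.0427
grip_force: 102.0
[ 0.62716464 -0.19956979  0.19334988] [ 0.54  0.4  -0.4   1.47  0.16  1.3  -1.04]
scene
0.172 358.7 198.4
0.19 358.9 193.3
0.2 359.0 190.4
origin 329 155
top
0.172 401.0 219.6
0.19 401.8 215.9
0.2 402.3 213.9
origin 372 178
```

View pics/jar.png

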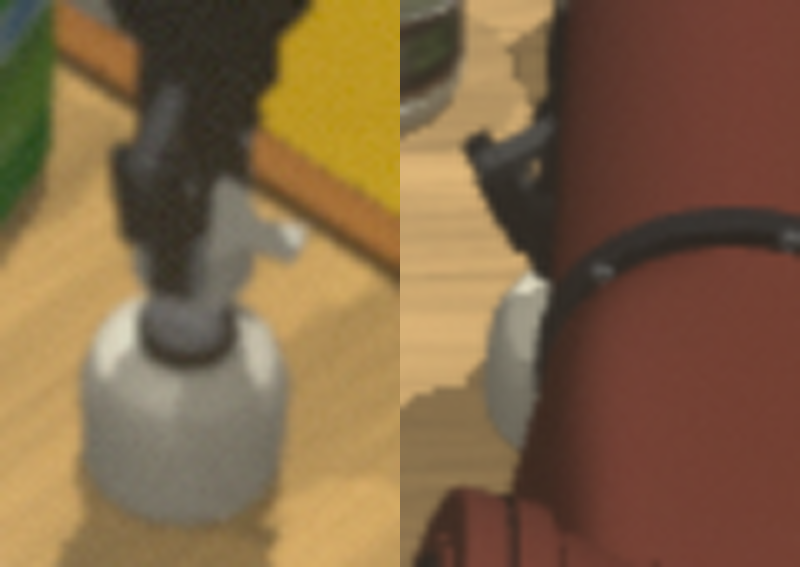

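The scene half shows the cap just above the steel neck: its silhouette spans about 138–252 around row 250, the gasket is centred near column 187 and the jar spans about 83–288. I'll check the alignment numerically from the edges before pressing.

```bash
python3 - <<'E'
from h import *
c=cam('scene');im=c['color'].astype(int);hsv=cv2.cvtColor(c['color'],cv2.COLOR_RGB2HSV)
S=hsv[...,1]; 
# saturation: wood/yellow high; cap, jar, finger low -> edges by sub-pixel crossing
def cross(row,u0,u1,th=75):
    s=cv2.GaussianBlur(S.astype(np.float32),(1,3),0)[row]
    for u in range(u0,u1,1 if u1>u0 else -1):
        n=u+(1 if u1>u0 else -1)
        if s[u]<th<=s[n]: return u+(n-u)*(th-s[u])/(s[n]-s[u])
for r in list(range(183,200,2))+list(range(208,228,3)):
    a,b=cross(r,357,325),cross(r,357,395); print(r,a and round(a,1),b and round(b,1),a and b and round((a+b)/2,2), S[r,345:372:2].tolist() if r<200 else '')
for h in (.1,.12,.14,.172,.19,.2):
    p=c['R']@np.array([.628,-.1995,h])+c['t'];print(h,(c['fx']*p[0]/p[2]+c['cx']).round(2),(c['fy']*p[1]/p[2]+c['cy']).round(1))
p=c['R']@np.array([.628+.00918,-.1995+.00397,.19])+c['t'];print('+10mm tool x',(c['fx']*p[0]/p[2]+c['cx']).round(2))
E
```

```text
183 355.9 365.7 360.83 [121, 88, 57, 61, 70, 91, 57, 70, 40, 35, 51, 111, 154, 170]
185 356.7 366.0 361.37 [128, 93, 75, 88, 109, 94, 70, 59, 36, 36, 44, 110, 131, 142]
187 355.8 367.0 361.42 [133, 105, 71, 75, 91, 96, 82, 50, 36, 32, 32, 77, 109, 116]
189 355.9 374.0 364.97 [127, 102, 66, 62, 69, 88, 79, 38, 35, 34, 34, 35, 38, 46]
191 355.2 373.6 364.41 [125, 127, 71, 71, 76, 79, 63, 42, 37, 38, 35, 43, 39, 33]
193 354.7 366.5 360.58 [129, 129, 70, 45, 77, 77, 50, 28, 34, 36, 45, 97, 101, 76]
195 354.1 365.7 359.9 [133, 130, 76, 39, 82, 68, 34, 27, 40, 37, 52, 118, 129, 130]
197 354.2 364.9 359.52 [130, 131, 109, 65, 57, 70, 46, 30, 35, 42, 77, 129, 131, 130]
199 349.7 363.9 356.81 [129, 119, 86, 60, 38, 40, 31, 36, 31, 44, 114, 132, 133, 130]
208 341.7 370.6 356.12 
211 341.0 371.4 356.23 
214 341.1 371.4 356.26 
217 341.4 371.1 356.23 
220 341.5 370.6 356.04 
223 341.4 370.1 355.79 
226 342.5 369.4 355.93 
0.1 357.81 217.8
0.12 358.04 212.5
0.14 358.29 207.2
0.172 358.68 198.4
0.19 358.91 193.3
0.2 359.04 190.4
+10mm tool x 355.12
```

```bash
python3 -m handwheel '[[[0,0,0],[1.2,0.5,0],0.3],[[0,0,0],[1.2,0.5,-4],0.3],[[0,0,0],[1.2,0.5,-8],0.3],[[0,0,0],[1.2,0.5,-12],0.3],[[0,0,0],[1.2,0.5,-15],0.3],[[0,0,0],[1.2,0.5,-16],0.3],[[0,0,0],[1.2,0.5,-16],0.3]]' 100
python3 -m handwheel '[[[0,0,0],[0,0,-1],0.3],[[0,0,0],[0,0,-2],0.3],[[0,0,0],[0,0,-3],0.3],[[0,0,0],[0,0,-4],0.3],[[0,0,0],[0,0,-4],0.3]]'
```

```text
t: 12.95
tool_pos: [0.6284, -0.1989, 0.1771]
tool_rot: [0.979, 0.203, -0.0, -0.0]
force: [-0.4, -0.5, -0.5]
opening: 0.0427
grip_force: 102.0
t: 13.45
tool_pos: [0.6292, -0.1995, 0.174]
tool_rot: [0.979, 0.203, 0.001, 0.001]
force: [2.2, -2.3, 4.1]
opening: 0.0429
grip_force: 102.5
```

```bash
python3 -m handwheel '[[[0,0,0],[0.7,-0.7,0],0.3],[[0,0,0],[0.7,-0.7,-1],0.3],[[0,0,0],[0.7,-0.7,-2],0.3],[[0,0,0],[0.7,-0.7,-2],0.3]]'
python3 -m handwheel '[[[0,0,0],[0,0,-1],0.3],[[0,0,0],[0,0,-2],0.3],[[0,0,0],[0,0,-2],0.3]]'
```

```text
t: 13.85
tool_pos: [0.6299, -0.2003, 0.1721]
tool_rot: [0.979, 0.203, 0.001, 0.001]
force: [0.4, -2.9, 6.2]
opening: 0.0428
grip_force: 102.8
t: 14.15
tool_pos: [0.6297, -0.2003, 0.1695]
tool_rot: [0.979, 0.203, 0.001, 0.001]
force: [3.6, -3.2, 1.5]
opening: 0.0429
grip_force: 102.2
```

```bash
python3 -m handwheel '[[[0,0,0],[0.8,-0.8,-1],0.3],[[0,0,0],[0.8,-0.8,-3],0.3],[[0,0,0],[0.8,-0.8,-5],0.3],[[0,0,0],[0.8,-0.8,-5],0.3]]'
python3 -m handwheel '[[[0,0,0],[0,0,-1],0.3],[[0,0,0],[0,0,-2],0.3],[[0,0,0],[0,0,-3],0.3],[[0,0,0],[0,0,-3],0.3]]'
```

```text
t: 14.55
tool_pos: [0.6291, -0.2, 0.1626]
tool_rot: [0.979, 0.203, -0.001, -0.001]
force: [1.6, -1.2, -6.5]
opening: 0.0425
grip_force: 102.1
t: 14.95
tool_pos: [0.63, -0.2001, 0.1614]
tool_rot: [0.979, 0.203, -0.0, -0.0]
force: [-1.0, -0.7, -0.6]
opening: 0.0425
grip_force: 102.7
```

```bash
python3 -m handwheel '[[[0,0,0],[0,0,-1],0.3],[[0,0,0],[0,0,-2],0.3],[[0,0,0],[0,0,-3],0.3],[[0,0,0],[0,0,-3],0.3],[[0,0,0],[0,0,-3],0.3]]'
python3 -m handwheel '[[[0,0,0],[0,0,-0.5],0.3],[[0,0,0],[0,0,-1],0.3],[[0,0,0],[0,0,-1],0.3],[[0,0,0],[0,0,-1],0.3]]'
```

```text
t: 15.45
tool_pos: [0.6302, -0.2002, 0.1589]
tool_rot: [0.979, 0.203, 0.0, 0.0]
force: [-2.5, 0.6, 6.4]
opening: 0.0431
grip_force: 103.2
t: 15.85
tool_pos: [0.6302, -0.2001, 0.1582]
tool_rot: [0.979, 0.203, 0.0, 0.0]
force: [-2.8, 0.2, 7.1]
opening: 0.0428
grip_force: 103.3
```

```bash
python3 -m handwheel '[[[0,0,0],[0,0,0],0.3],[[0,0,0],[0,0,0],0.3],[[0,0,0],[0,0,0],0.3],[[0,0,0],[0,0,0],0.3],[[0,0,0],[0,0,0],0.3],[[0,0,0],[0,0,0],0.3]]'
python3 - <<'E'
from h import *
c=cam('scene');a=cv2.resize(c['color'][150:350,240:440],(560,560),interpolation=2)
cv2.imwrite('pics/fin.png',a[:,:,::-1])
w=cloud(c);m=(np.hypot(w[...,0]-.65,w[...,1]-.003)<.05)&(w[...,2]>.105)&(w[...,2]<.125);print(m.sum(),w[m].mean(0).round(4))
E
```

```text
t: 16.45
tool_pos: [0.6302, -0.2001, 0.1582]
tool_rot: [0.979, 0.203, 0.0, 0.0]
force: [-4.1, 0.1, 7.6]
opening: 0.0431
grip_force: 103.3
241 [0.6494 0.0062 0.1114]
```

View pics/fin.png

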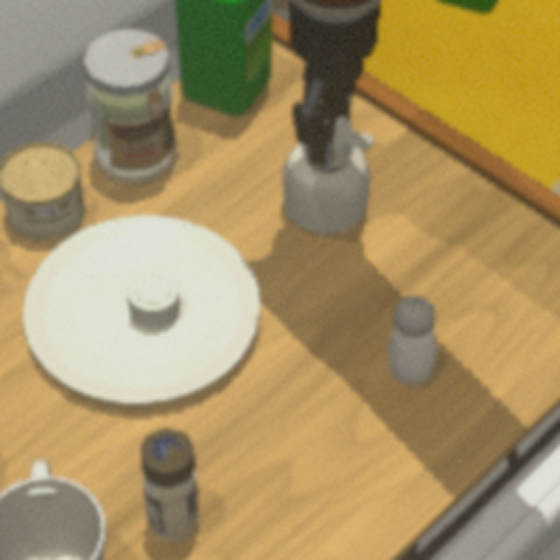

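The picture shows the plain cap on the plate at (153,300) and the tabbed cap seated on the jar with the fingers holding it at (330,150). The shaker, spice jar and mug are where they stood. I'll relieve the small sideways load, then hand in.

```bash
python3 -m handwheel '[[[0,0,0],[-0.4,0,0],0.3],[[0,0,0],[-0.8,0,0],0.3],[[0,0,0],[-0.8,0,0],0.3],[[0,0,0],[-0.8,0,0],0.3],[[0,0,0],[-0.8,0,0],0.3]]'
python3 -c "
from workcell import manip
print(manip.hand_in())"
```

```text
t: 17.0
tool_pos: [0.6302, -0.2002, 0.1585]
tool_rot: [0.979, 0.203, 0.001, 0.0]
force: [0.8, 0.1, 6.5]
opening: 0.0425
grip_force: 103.4
the job is handed in; nothing more can be done
None
```

I handed the job in with the tabless cap released near the plate's centre, and the tabbed cap clicked onto the jar and held with about 6.5 N of downward push (gasket squashed an estimated 3 mm or more); the hand-in returned no verdict.

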